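Pack the organiser and clamp its sliding stop at the mark

ROBOT

A 6-joint arm with a two-finger parallel gripper is mounted at the origin on the work surface. World frame = base frame: x ahead of the robot, y to its left, z up, the work surface at z = 0. Lengths are in mm, angles in rad, forces in N, time in s.
With the tool pointing down it reaches from about 300 to 775 mm from the base axis. Payload 14.6 kg.
Tool frame: the origin (TCP) lies at the very end of the fingers, on their centre line; the grasp point (between the pads) lies 19 mm behind it; z points along the fingers, y is the line along which they close (so a half turn about z gives the same grasp; the last joint's range is limited). The gripper opens to 94 mm and grips with 3 to 60 N. Pads are 16 mm wide; open, the fingers measure 119 mm over their backs; the gripper's body (75 mm by 177 mm) begins 78 mm behind the grasp point.
Start: joints at [1.05, 0.3, 1.521, -0, 1.321, -0.067], TCP at [241.107, 494.324, 205.446] pointing down, gripper open.
Joint ranges: [-3.03, 3.03], [-0.79, 2.21], [0.23, 2.52], [-1.04, 4.18], [0, 3.07], [-2.55, 2.55]. Speed limits (rad/s): [2.22, 2.22, 2.57, 3.14, 3.14, 3.14].

INTERFACE

Orientations are given as [roll, pitch, yaw] about the fixed x, y, z axes, in that order (R = Rz(yaw) Ry(pitch) Rx(roll)).
In Python, from cell import manip, camera, get_calibration gives the robot as it stands. The module is installed in compiled form; this text tells all that it offers.
- The arm moves only by the tool jog_arm, never from a script. Its argument "plan" is one flat list of numbers, 6 for each row, row after row: the shift along the world's x, y, z in m, then the turn, a rotation vector about the world's x, y, z in degrees. A call has 1 to 20 rows; each row is the pose to reach, as a shift and turn from the pose commanded when the call began; what a row does not reach only later rows make up. A row lasts 1/10 s, in which the tool goes at most 50 mm and 8.59 degrees, less where a joint would pass 70% of its speed; a pose out of reach is approached as far as the arm can. A call with a gripper value outside its range is refused whole. "claw" is the finger opening in m, from 0 to 0.094, set as the call begins (left out, the last holds). The fingers move at their own pace and stop on an object; "force" is the grip in N (left out, the last holds). Time passes only in rows, so rows that repeat a pose let the fingers close. It gives the time, the measured TCP pose, the force, the opening and the grip force at its end, in the units of the state.
- manip.read_state(): the state, without advancing time (a new reading comes with each control period).
- camera(name): name is "scene" or "top"; returns (picture, depth): 480x640x3 uint8, red, green, blue; 480x640 float32, mm along the optical axis (not along the pixel's ray), 0 where there is no reading.
- get_calibration(name): a dict with "fx", "fy", "cx", "cy" (pixels), "k1" (the pictures are not rectified: a ray, as slopes to the right and down, at radius r is drawn at 1 + k1 r^2 times it, then the intrinsics apply), "origin" and "attitude" of the camera in the world. Camera axes: x right, y down, z forward; pixel columns grow to the right and rows downward; lengths in mm; the calibration is good to about 2 mm. A picture is of the moment at which its call begins. get_calibration takes no time and is no camera call.
- manip.sign_off(): hands the job in; it is judged then, once.
The state is a dict: "clock": time; "joints": joint angles; "qd": joint speeds; "effort": joint torques, N m; "eef_pos": TCP position; "eef_rot": TCP orientation; "wrist_force": force on the tool from outside, world axes, zero at the start; "moment": the same for the moment, N m; "finger_gap": finger opening in mm; "finger_force": force on a finger pad.
Only numpy, scipy, OpenCV 4.12 (cv2) and the standard library are available. Lean on these libraries where they do the work, as an engineer would, in place of code of your own. Each camera call takes 0.05 s, during which the arm holds its last target. There are 200 camera calls.

TASK

Stand the glass salt shaker and the square metal tin upright in the open channel on top of the organiser, in line with the cork-topped jar that is already there, and let go of them. Then, with its cam lever still open, slide the stop leg towards the row until its pointer is level with the black index mark, and while holding the leg there squeeze the cam lever fully closed against it; do not shut the lever anywhere but at the mark. Finish while still holding the leg at the mark with the lever closed (do not let go), and leave the other things on the sill where they are.

Things in the scene. Friction and masses are not known exactly. Their poses are not given: they have to be found in the camera images.
- organiser: fixed white plastic organiser, 148 x 270 mm (x -36 to +112 mm), with a half open drawer 34 mm high sticking out towards the robot to x = -99 mm. Origin on the sill under the middle of the channel; y runs along the channel, z up. The guide rail of the stop leg runs along y outside the channel at x = +58 mm.
- channel_floor (a point): middle of the floor of the open-topped channel on the organiser, 40 mm above the sill, axes as the organiser's. Inside, the channel is 58 mm wide (x -29 to +29 mm) and y runs from -125 to +129 mm; walls 4 mm thick (6 mm at the ends), tops 23 mm above the floor.
- stop_leg (a joint): slide of the stop leg in m: 0 at its back stop at the +y end, growing to 0.10 as it moves to organiser -y, towards the jar. A spring draws it back to 0 (1 to 4 N), even with the lever closed, so it stays at the mark only while held. Its pusher plate fills the channel and pushes the row along; pushing face 6 mm to the -y side of the pointer.
- cam_lever (a joint): cam lever's angle in rad: 0 closed (flat on the leg's -y face), 0.5 to 0.6 open at the start; stays where left, takes about 5 N to swing 20 mm from its hinge. Steel paddle 45 mm long, 5 mm thick, 40 mm high, centred at leg_grip's height; upright hinge at the leg's +x edge (20 mm from its middle); the free end, towards the robot, swings out to -y.
- leg_grip (a point): middle of the stop leg's upright grey fin, 105 mm above the sill. Fin 36 mm wide (organiser x), 10 mm thick (y), top 130 mm above the sill. With the lever closed, leg and lever reach from 5 mm on the +y to 11.5 mm on the -y side: 16.5 mm between fingers; with it open a finger touches it 25 to 35 mm to the -y side. Above the channel walls both y sides are free for fingers.
- leg_pointer (a point): tip of the leg's short black pointer nib, which sticks out on the organiser's +x side at the foot of the leg; same organiser y as leg_grip
- mark_line (a point): middle of the index mark: a black raised bar, 14 x 3 x 6 mm, fixed on the organiser's top beside the rail on the +x side; axes parallel to the organiser's. The pointer is at the mark when both have the same organiser y. The row of three needs 126 mm of the channel and has 8 to 20 mm to spare there.
- shaker_center (a point): centre of the upright glass salt shaker with steel cap: round, 40 mm across at the foot narrowing to 36 mm at 50 mm up, 68 mm high; half-way up (34 mm)
- tin_center (a point): centre of the upright plain square metal tin, 44 x 44 mm, 62 mm high (its lid, the top 6 mm, is 40 x 40 mm); half-way up (31 mm); x and y axes square to its sides
- jar_center (a point): centre of the amber glass jar with a cork top, already standing in the channel near its -y end: 42 mm across, 56 mm high; half-way up (28 mm)
- infuser: stainless tea infuser ball, about 48 mm across, standing on a small flat foot; origin under its centre. Leave it alone.
- peg: wooden clothes peg lying flat, 74 x 12 x 13 mm; origin under its centre, x along it. Leave it alone.
- saucer: terracotta plant saucer, 110 mm across, 18 mm high; origin under its centre. Leave it alone.
- matchbox: small plain cardboard matchbox, 53 x 36 x 15 mm; origin under its centre. Leave it alone.

How it is judged (in metres and radians):
On the way, in this order (a step that is already met when the one before it is completed fails the run):
1. shaker and tin stand upright in the channel with the jar, let go of, lever still open (x of shaker_center in the frame of organiser between -0.03 and 0.03 m and y of shaker_center in the frame of organiser between -0.125 and 0.08 m and height (world z) of shaker_center between 0.068 and 0.08 m and angle between each of shaker_center, tin_center, jar_center's own z axis and vertical below 0.15 rad and x of tin_center in the frame of organiser between -0.03 and 0.03 m and y of tin_center in the frame of organiser between -0.125 and 0.08 m and height (world z) of tin_center between 0.065 and 0.077 m and x of jar_center in the frame of organiser between -0.03 and 0.03 m and y of jar_center in the frame of organiser between -0.125 and 0.08 m and height (world z) of jar_center between 0.062 and 0.074 m and contact force between the fingers and anything else below 0.2 N and value of joint cam_lever above 0.3 rad), for 0.2 s.
2. the leg is held with its pointer at the mark (within 4 mm), lever still open (over 0.3 rad) (y of leg_pointer in the frame of mark_line between -0.004 and 0.004 m and value of joint cam_lever above 0.3 rad and contact force between the fingers and organiser above 0.5 N), for 0.2 s.
At the end, for the whole second after the job is handed in: The leg is held by the fingers (over 2 N) with its pointer within 4 mm of the mark, the cam lever is closed (under 0.08 rad), and shaker, tin and jar stand upright (within 0.15 rad) on the channel floor between the end wall and the pusher (y of leg_pointer in the frame of mark_line between -0.004 and 0.004 m and value of joint cam_lever below 0.08 rad and contact force between the fingers and organiser above 2 N and x of shaker_center in the frame of organiser between -0.03 and 0.03 m and y of shaker_center in the frame of organiser between -0.125 and 0.02 m and height (world z) of shaker_center between 0.068 and 0.08 m and angle between each of shaker_center, tin_center, jar_center's own z axis and vertical below 0.15 rad and x of tin_center in the frame of organiser between -0.03 and 0.03 m and y of tin_center in the frame of organiser between -0.125 and 0.02 m and height (world z) of tin_center between 0.065 and 0.077 m and x of jar_center in the frame of organiser between -0.03 and 0.03 m and y of jar_center in the frame of organiser between -0.125 and 0.02 m and height (world z) of jar_center between 0.062 and 0.074 m); the arm keeps its last pose, push and grip.
It fails at once if the lever is shut (under 0.15 rad) with the pointer more than 8 mm from the mark (value of joint cam_lever below 0.15 rad and not (y of leg_pointer in the frame of mark_line between -0.008 and 0.008 m)).
It fails at once if a bystander is moved by more than 30 mm (distance of any of infuser, peg, saucer, matchbox from where it was at the start of the episode above 0.03 m).
It also fails if it takes over 72 s, if anything falls off the work surface, if the arm or the gripper's body presses on something with over 40 N, if the wrist force passes 120 N, or if a joint passes its speed limit or range.

## Working session

There is one attempt and no reset: what is moved stays moved. The work goes in short steps, Python scripts to look and compute and a tool call to move; the robot and the scene stay as the last step left them, time stands still between calls to the robot, and variables do not carry over. Pictures are saved under pics/ and viewed, at most 10 in all, crops included, and the job is handed in when it is done.

Besides the shell and the picture viewer there is one more tool, called after "Call:" as name(argument=value, ...) on one line, values as JSON. jog_arm: Moves the arm, as the interface text tells. Its arguments: {"type":"object","properties":{"plan":{"type":"array"},"claw":{"type":"number"},"force":{"type":"number"}},"required":["plan"]}

```bash
mkdir -p pics; cat > h.py <<'E'
import numpy as np, cv2
from scipy.spatial.transform import Rotation as R
from cell import manip, camera, get_calibration
def cal(n):
    c=get_calibration(n); return c
def att(c):
    a=np.array(c["attitude"],float)
    return a if a.shape==(3,3) else R.from_euler('xyz',a).as_matrix()
def ray(c,u,v):
    K=np.array([[c["fx"],0,c["cx"]],[0,c["fy"],c["cy"]],[0,0,1]])
    p=cv2.undistortPoints(np.array([[[u,v]]],float),K,np.array([c["k1"],0,0,0.]))[0,0]
    return np.array([p[0],p[1],1.])
def onz(c,u,v,z):
    d=att(c)@ray(c,u,v); o=np.array(c["origin"],float); return o+d*(z-o[2])/d[2]
def atd(c,u,v,dep):
    return np.array(c["origin"],float)+att(c)@ray(c,u,v)*dep
def cloud(c,dep):
    v,u=np.mgrid[0:480,0:640]
    K=np.array([[c["fx"],0,c["cx"]],[0,c["fy"],c["cy"]],[0,0,1]])
    p=cv2.undistortPoints(np.stack([u,v],-1).reshape(-1,1,2).astype(float),K,np.array([c["k1"],0,0,0.])).reshape(480,640,2)
    P=np.concatenate([p,np.ones((480,640,1))],-1)*dep[...,None]
    return P@att(c).T+np.array(c["origin"],float)
E
python3 - <<'E'
from h import *
for n in("scene","top"):
    im,d=camera(n); cv2.imwrite(f"pics/{n}0.png",im[...,::-1]); np.savez(f"{n}0.npz",im=im,d=d); print(n,get_calibration(n))
print(manip.read_state())
E
```

```text
scene {'fx': 483.6165690656836, 'fy': 483.6165690656836, 'cx': 320.8215348660401, 'cy': 244.0952461556399, 'k1': -0.10486763164365565, 'origin': array([1128.02344211, -260.85986075,  781.93318436]), 'attitude': array([-2.37795819, -0.00989094,  1.19138555])}
top {'fx': 547.5288048246508, 'fy': 547.5288048246508, 'cx': 316.5063943297166, 'cy': 238.38701343468585, 'k1': -0.1006326832384064, 'origin': array([ 394.43326042,    6.19126683, 1077.36382668]), 'attitude': array([-2.98504705,  0.00600104, -1.54417951])}
{'clock': 0.1, 'joints': array([ 1.05041082e+00,  3.00448650e-01,  1.52149398e+00, -1.80444719e-05,
        1.32066395e+00, -6.65896515e-02]), 'qd': array([ 0.00076786, -0.00092386, -0.00047859,  0.00060519, -0.00109699,
        0.0012323 ]), 'effort': array([ 8.21593985e-04, -5.32639468e+01, -3.53284264e+01,  7.09343492e-02,
        2.35285627e-02, -9.13545182e-05]), 'eef_pos': array([241.00296505, 494.14490291, 204.93547996]), 'eef_rot': array([-3.14057981e+00, -5.00274023e-05,  2.68780125e+00]), 'wrist_force': array([-0.01593883, -0.00806205,  0.14323734]), 'moment': array([-0.0300395 , -0.01248501,  0.03015427]), 'finger_force': 0.0, 'finger_gap': 94.09152860760271}
```

View pics/scene0.png

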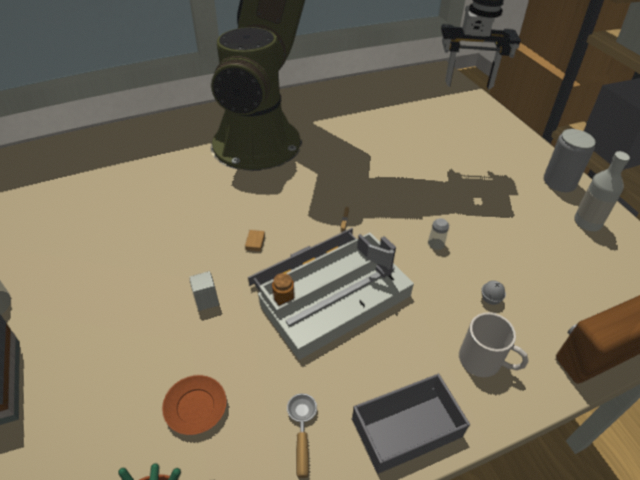

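View pics/top0.png

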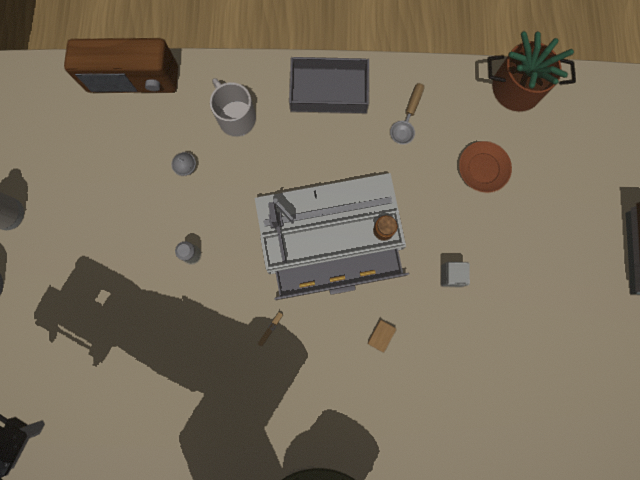

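The scene view shows the jar at (284,288), leg at (378,252), shaker at (440,232) and tin at (204,293). In the top view the organiser spans (257,175)–(405,297), with the jar at (385,227), leg at (283,208), mark at (315,194), shaker at (187,252) and tin at (456,273).

```bash
python3 - <<'E'
from h import *
z=np.load("top0.npz");im,d=z["im"],z["d"];c=cal("top");P=cloud(c,d)
cr=im[165:305,245:415]; cv2.imwrite("pics/top0c.png",cv2.resize(cr,None,fx=4,fy=4,interpolation=cv2.INTER_CUBIC)[...,::-1])
def st(n,u0,u1,v0,v1,zl,zh):
    Q=P[v0:v1,u0:u1].reshape(-1,3);Q=Q[(Q[:,2]>zl)&(Q[:,2]<zh)]
    r=cv2.minAreaRect(Q[:,:2].astype(np.float32)); print(n,len(Q),Q.mean(0).round(1),"zmed",np.median(Q[:,2]).round(1),r)
    return Q
st("sill",500,600,300,400,-50,50)
st("tin top",435,480,255,295,54,75)
st("tin all",435,480,255,295,10,75)
st("shaker top",170,205,235,270,60,80)
st("shaker all",170,205,235,270,10,80)
st("jar top",365,405,205,245,85,105)
Q=st("org",245,415,165,280,25,75)
print(np.histogram(Q[:,2],bins=range(25,77,2)))
for uv in [(268,185),(300,190),(350,190),(340,240),(390,180),(350,208)]: print(uv,P[uv[1],uv[0]].round(1))
st("leg",260,305,180,240,100,140)
E
```

```text
sill 9965 [ 3.547e+02 -4.483e+02 -2.000e-01] zmed -0.2 ((355.69561767578125, -450.9945983886719), (195.57212829589844, 210.59072875976562), 0.009349042549729347)
tin top 513 [ 495.6 -249.7   61. ] zmed 61.4 ((495.63336181640625, -249.8678741455078), (43.748374938964844, 43.457767486572266), 0.3262864351272583)
tin all 698 [ 494.5 -245.5   54.4] zmed 60.4 ((495.7869567871094, -249.4991455078125), (43.73207473754883, 44.486717224121094), 89.49561309814453)
shaker top 273 [524.7 264.5  65.5] zmed 65.6 ((524.7543334960938, 265.62640380859375), (35.25230407714844, 34.41665267944336), 37.6454963684082)
shaker all 434 [522.7 260.7  54.6] zmed 62.6 ((524.5193481445312, 264.52294921875), (36.885032653808594, 37.890167236328125), 34.57807159423828)
jar top 303 [ 577.  -110.2   94.5] zmed 95.3 ((578.0145263671875, -110.27639770507812), (37.47426986694336, 39.65195083618164), 61.68122482299805)
org 9889 [588.4  -7.7  42.8] zmed 40.3 ((565.8938598632812, -12.756637573242188), (202.2275848388672, 270.9720764160156), 11.928942680358887)
(array([  17,   30,   21,   36,   71,  569, 2184, 3019, 1534,  371,  284,
        349,  172,   86,   59,   94,   94,  186,  347,  266,   70,    7,
          8,   10,    5]), array([25, 27, 29, 31, 33, 35, 37, 39, 41, 43, 45, 47, 49, 51, 53, 55, 57,
       59, 61, 63, 65, 67, 69, 71, 73, 75]))
(268, 185) [671.6 118.5  -1.1]
(300, 190) [653.   51.5  38. ]
(350, 190) [655.  -45.9  39.6]
(340, 240) [555.5 -28.2  42.8]
(390, 180) [ 678.  -124.2   37. ]
(350, 208) [616.8 -45.9  50.9]
leg 265 [591.4  87.1 123.8] zmed 126.4 ((594.6640625, 82.16642761230469), (42.50563049316406, 38.86389923095703), 11.182890892028809)
```

View pics/top0c.png

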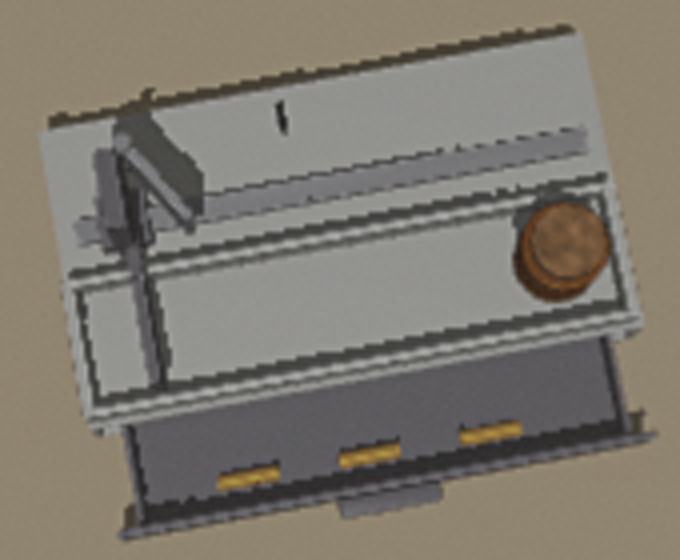

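```bash
python3 - <<'E'
from h import *
z=np.load("top0.npz");im,d=z["im"],z["d"];c=cal("top");P=cloud(c,d)
f=lambda u,v,zz: onz(c,245+u/4-.375,165+v/4-.375,zz)
A=f(42,130,40);B=f(577,30,40);C=f(88,424,63);D=f(641,318,63)
print(A,B,C,D)
L=np.array([[112,135],[112,-135],[-33,135],[-33,-131]],float);W=np.array([A,B,C,D])[:,:2]
lm,wm=L.mean(0),W.mean(0);H=(L-lm).T@(W-wm);U,s,Vt=np.linalg.svd(H);Rm=(U@Vt).T
yaw=np.arctan2(Rm[1,0],Rm[0,0]);t=wm-Rm@lm
print("yaw",np.degrees(yaw),"t",t,"res",W-(L@Rm.T+t))
# depth edge check: all points height>30 in organiser local
Q=P[165:290,245:415].reshape(-1,3)
l=(Q[:,:2]-t)@Rm
w=(abs(Q[:,2]-63)<3)
print("wall pts local x", [np.percentile(l[w&(l[:,0]<0),0],[3,50,97]),np.percentile(l[w&(l[:,0]>0)&(l[:,0]<40),0],[3,50,97])],"y",np.percentile(l[w&(abs(l[:,0])<40),1],[.5,1,99,99.5]))
m=(abs(Q[:,2]-40)<5); print("top x max",np.percentile(l[m,0],[99,99.5]),"y",np.percentile(l[m,1],[.5,99.5]))
loc=lambda p:((p[:2]-t)@Rm).round(1)
print("mark",loc(f(282,117,46)),"jar",loc(np.array([577.5,-110.3])))
g=Q[(Q[:,2]>110)&(Q[:,2]<150)];gl=(g[:,:2]-t)@Rm
print("leg local", np.c_[gl,g[:,2]][::12].round(0).tolist())
for n,u,v,zz in[("hinge top",122,133,125),("lever tip",193,220,125),("fin tips?",132,150,130),("pointer",150,97,46)]:print(n,loc(f(u,v,zz)))
np.savez("org.npz",t=t,R=Rm)
# tin yaw via cloud edges
im2=cv2.resize(im[240:305,430:490],None,fx=8,fy=8,interpolation=cv2.INTER_CUBIC)
b=cv2.resize(im[220:285,160:220],None,fx=8,fy=8,interpolation=cv2.INTER_CUBIC)
e=cv2.resize(im[175:240,250:310],None,fx=8,fy=8,interpolation=cv2.INTER_CUBIC)[:, :]
cv2.imwrite("pics/b.png",cv2.resize(np.hstack([im2,b])[...,::-1],(800,433)))
E
```

```text
[636.14941683 138.35774468  40.        ] [ 693.04774918 -121.55299339   40.        ] [491.20487442 107.74740235  63.        ] [ 547.68424894 -149.44621784   63.        ]
yaw 12.324142860856677 t [553.64526337 -15.63143344] res [[ 1.89979163 -1.80535598]
 [ 1.16876578  2.06195104]
 [-1.386171   -1.46659853]
 [-1.68238641  1.21000348]]
wall pts local x [array([-32.70384588, -29.8115788 ,  -2.94351823]), array([ 2.9446268 , 30.51534313, 33.36915669])] y [-130.68050694 -130.22360473  135.08418297  135.24508325]
top x max [111.64391881 112.32563669] y [-133.37847523  133.45386498]
mark [96.3 17.2] jar [  3.1 -97.6]
leg local [[82.0, 92.0, 130.0], [77.0, 93.0, 130.0], [76.0, 105.0, 130.0], [74.0, 106.0, 130.0], [72.0, 106.0, 131.0], [70.0, 105.0, 131.0], [67.0, 103.0, 133.0], [66.0, 102.0, 130.0], [63.0, 99.0, 129.0], [60.0, 84.0, 121.0], [58.0, 80.0, 122.0], [55.0, 77.0, 126.0], [52.0, 74.0, 125.0], [54.0, 106.0, 130.0], [51.0, 104.0, 133.0], [50.0, 103.0, 129.0], [47.0, 101.0, 131.0], [46.0, 98.0, 126.0], [40.0, 71.0, 119.0], [41.0, 100.0, 124.0]]
hinge top [83.6 91.6]
lever tip [38.8 67.6]
fin tips? [74.  88.4]
pointer [118.1  78.1]
```

View pics/b.png

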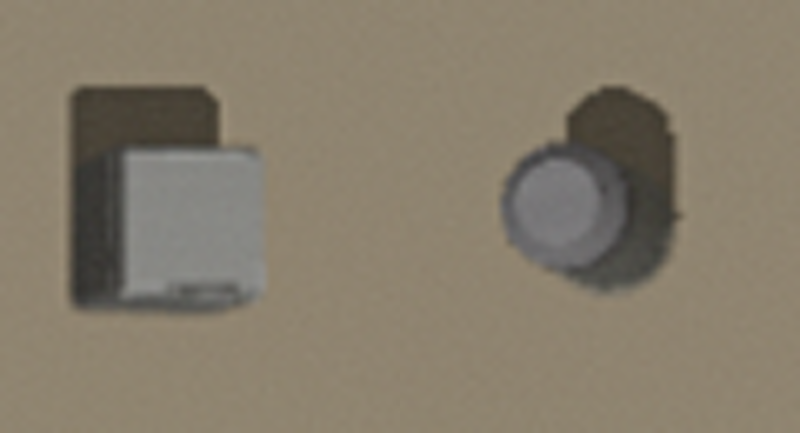

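Tin centre is about (496,-250) with yaw about 1°, and shaker about (524.6,264.8). The crop shows the tin square to the world axes and the shaker at its expected size. The organiser is at (553.6,-15.6) with yaw 12.3°, the mark at local y of about 17, and the leg at about 103.

Call:
jog_arm(plan=[0.2835,-0.2295,-0.05,0,0,-51.7,0.2835,-0.2295,-0.05,0,0,-51.7,0.2835,-0.2295,-0.05,0,0,-51.7,0.2835,-0.2295,-0.05,0,0,-51.7,0.2835,-0.2295,-0.05,0,0,-51.7,0.2835,-0.2295,-0.05,0,0,-51.7,0.2835,-0.2295,-0.05,0,0,-51.7,0.2835,-0.2295,-0.05,0,0,-51.7,0.2835,-0.2295,-0.05,0,0,-51.7,0.2835,-0.2295,-0.05,0,0,-51.7,0.2835,-0.2295,-0.05,0,0,-51.7,0.2835,-0.2295,-0.05,0,0,-51.7], claw=0.07, force=15)

```text
clock: 1.3
eef_pos: [523.8, 266.0, 155.8]
eef_rot: [3.141, -0.0, 1.787]
wrist_force: [0.9, -0.3, -0.5]
finger_gap: 69.9
finger_force: 0.0
```

Call:
jog_arm(plan=[0,0,-0.04,0,0,0,0,0,-0.08,0,0,0,0,0,-0.11,0,0,0,0,0,-0.1275,0,0,0,0,0,-0.1275,0,0,0,0,0,-0.1275,0,0,0])

```text
clock: 1.9
eef_pos: [524.6, 265.5, 28.8]
eef_rot: [3.141, -0.0, 1.786]
wrist_force: [0.2, -0.3, 0.4]
finger_gap: 70.0
finger_force: 0.0
```

Call:
jog_arm(plan=[0,0,0,0,0,0,0,0,0,0,0,0,0,0,0,0,0,0,0,0,0,0,0,0,0,0,0,0,0,0,0,0,0,0,0,0,0,0,0,0,0,0], claw=0.02)

```text
clock: 2.6
eef_pos: [524.9, 264.9, 28.3]
eef_rot: [3.141, -0.0, 1.785]
wrist_force: [-0.5, -0.5, 3.6]
finger_gap: 36.7
finger_force: 15.1
```

Call:
jog_arm(plan=[0,0,0.04,0,0,0,0,0,0.08,0,0,0,0,0,0.12,0,0,0,0,0,0.15,0,0,0,0.005,-0.05,0.15,0,0,0,0.012,-0.1,0.15,0,0,0,0.018,-0.15,0.15,0,0,0,0.024,-0.2,0.15,0,0,0,0.03,-0.245,0.15,0,0,0,0.035,-0.285,0.15,0,0,0,0.0385,-0.315,0.15,0,0,0,0.0403,-0.332,0.15,0,0,0,0.0403,-0.332,0.13,0,0,0,0.0403,-0.332,0.11,0,0,0,0.0403,-0.332,0.11,0,0,0,0.0403,-0.332,0.11,0,0,0])

```text
clock: 4.2
eef_pos: [565.0, -66.7, 138.3]
eef_rot: [-3.141, -0.0, 1.786]
wrist_force: [0.1, -0.4, 0.2]
finger_gap: 36.8
finger_force: 15.0
```

```bash
python3 - <<'E'
from h import *
im,d=camera("scene"); cv2.imwrite("pics/s1.png",cv2.resize(im[150:360,180:460],None,fx=2.8,fy=2.8,interpolation=cv2.INTER_CUBIC)[...,::-1]);s=manip.read_state();print(s["eef_pos"],s["finger_gap"])
E
```

```text
[565.27501204 -66.77497889 138.86585242] 36.59480407213562
```

View pics/s1.png

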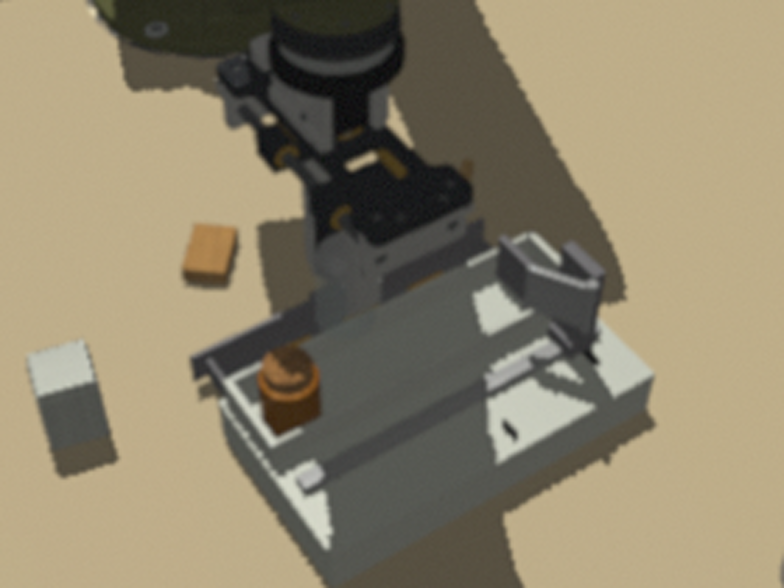

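The picture shows the gripper over the channel beside the jar (290,385 in the crop), clear of the leg. Lowering.

Call:
jog_arm(plan=[0,0,-0.03,0,0,0,0,0,-0.05,0,0,0,0,0,-0.062,0,0,0,0,0,-0.0695,0,0,0,0,0,-0.0695,0,0,0,0,0,-0.0695,0,0,0,0,0,-0.0695,0,0,0])

```text
clock: 4.95
eef_pos: [565.4, -67.2, 69.4]
eef_rot: [3.14, 0.001, 1.786]
wrist_force: [0.4, 0.5, -1.7]
finger_gap: 37.2
finger_force: 15.0
```

Call:
jog_arm(plan=[0,0,0,0,0,0,0,0,0,0,0,0,0,0,0,0,0,0,0,0,0,0,0,0,0,0,0.03,0,0,0,0,0,0.07,0,0,0,0,0,0.1,0,0,0,0,0,0.1,0,0,0], claw=0.05)

```text
clock: 5.75
eef_pos: [566.5, -67.4, 172.8]
eef_rot: [3.135, 0.003, 1.786]
wrist_force: [0.1, 0.4, -1.4]
finger_gap: 49.8
finger_force: 0.0
```

Call:
jog_arm(plan=[-0.018,-0.046,0,0,0,-5,-0.036,-0.092,0,0,0,-11.3,-0.054,-0.14,0,0,0,-11.3,-0.0693,-0.1824,0,0,0,-11.3,-0.0693,-0.1824,-0.02,0,0,-11.3,-0.0693,-0.1824,-0.05,0,0,-11.3,-0.0693,-0.1824,-0.05,0,0,-11.3,-0.0693,-0.1824,-0.05,0,0,-11.3], claw=0.075)

```text
clock: 6.55
eef_pos: [495.6, -249.4, 118.5]
eef_rot: [-3.141, -0.001, 1.588]
wrist_force: [0.1, -0.4, 0.1]
finger_gap: 74.8
finger_force: 0.0
```

```bash
python3 - <<'E'
from h import *
im,d=camera("scene"); P=cloud(cal("scene"),d)
o=np.load("org.npz");t,Rm=o["t"],o["R"]
Q=P.reshape(-1,3);l=(Q[:,:2]-t)@Rm
for a,b,n in((-78,-25,"shaker"),(-125,-78,"jar")):
    m=(abs(l[:,0])<30)&(l[:,1]>a)&(l[:,1]<b)&(Q[:,2]>68)&(Q[:,2]<115)
    print(n,m.sum(),np.percentile(l[m],[2,50,98],axis=0).round(1).tolist(),Q[m,2].max())
cv2.imwrite("pics/s2.png",cv2.resize(im[150:360,180:460],None,fx=2.8,fy=2.8,interpolation=cv2.INTER_CUBIC)[...,::-1]);s=manip.read_state();print(s["eef_pos"],s["eef_rot"])
E
```

```text
shaker 437 [[-8.7, -70.7], [11.4, -58.0], [20.2, -39.1]] 110.1532241994247
jar 441 [[-9.2, -119.1], [12.4, -102.8], [25.4, -83.3]] 99.42084223845495
[ 496.01654296 -249.53970945  119.35601886] [3.14103855e+00 3.80335370e-04 1.58869452e+00]
```

View pics/s2.png

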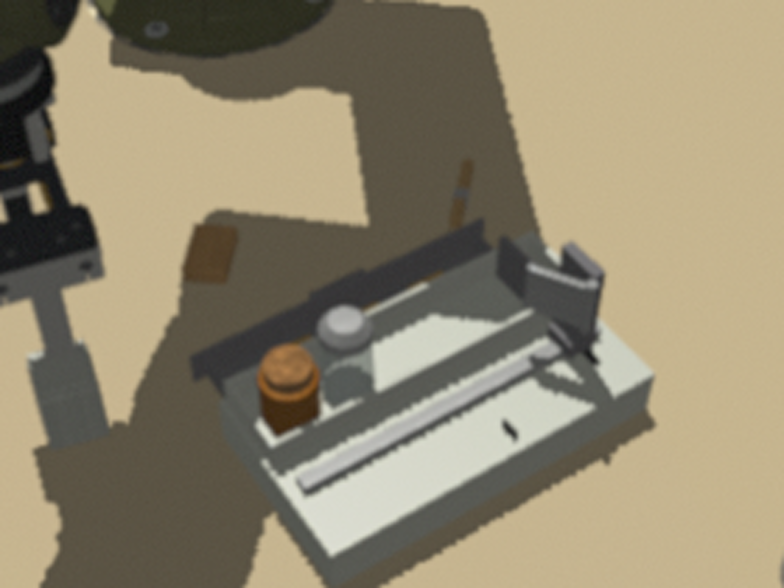

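The shaker stands upright beside the jar, with its cap at (345,325) in the crop. Now the tin.

Call:
jog_arm(plan=[0,0,-0.04,0,0,0,0,0,-0.07,0,0,0,0,0,-0.0905,0,0,0,0,0,-0.0905,0,0,0,0,0,-0.0905,0,0,0])

```text
clock: 7.1
eef_pos: [496.4, -249.8, 29.5]
eef_rot: [3.14, 0.001, 1.589]
wrist_force: [-0.2, -0.1, 0.0]
finger_gap: 75.1
finger_force: 0.0
```

Call:
jog_arm(plan=[0,0,0,0,0,0,0,0,0,0,0,0,0,0,0,0,0,0,0,0,0,0,0,0,0,0,0,0,0,0,0,0,0,0,0,0,0,0,0,0,0,0], claw=0.03)

```text
clock: 7.8
eef_pos: [495.8, -249.7, 28.3]
eef_rot: [3.141, 0.0, 1.588]
wrist_force: [-1.0, 0.8, 5.3]
finger_gap: 44.2
finger_force: 14.9
```

Call:
jog_arm(plan=[0,0,0.04,0,0,0,0,0,0.08,0,0,0,0,0,0.12,0,0,0,0,0,0.15,0,0,3,0.013,0.05,0.15,0,0,7,0.026,0.1,0.15,0,0,11.3,0.039,0.15,0.15,0,0,11.3,0.051,0.195,0.15,0,0,11.3,0.0593,0.228,0.15,0,0,11.3,0.0593,0.228,0.13,0,0,11.3,0.0593,0.228,0.1,0,0,11.3,0.0593,0.228,0.07,0,0,11.3,0.0593,0.228,0.05,0,0,11.3,0.0593,0.228,0.0405,0,0,11.3,0.0593,0.228,0.0405,0,0,11.3,0.0593,0.228,0.0405,0,0,11.3,0.0593,0.228,0.0405,0,0,11.3])

```text
clock: 9.5
eef_pos: [555.2, -21.6, 69.0]
eef_rot: [3.141, 0.0, 1.785]
wrist_force: [0.2, -0.4, 0.5]
finger_gap: 44.2
finger_force: 15.0
```

Call:
jog_arm(plan=[0,0,-0.001,0,0,0,0,0,-0.001,0,0,0,0,0,-0.001,0,0,0])

```text
clock: 9.8
eef_pos: [554.9, -21.6, 67.6]
eef_rot: [3.141, 0.0, 1.785]
wrist_force: [0.3, 0.3, -1.3]
finger_gap: 43.9
finger_force: 15.0
```

Call:
jog_arm(plan=[0,0,0,0,0,0,0,0,0,0,0,0,0,0,0,0,0,0,0,0,0,0,0,0,0,0,0.03,0,0,0,0,0,0.07,0,0,0,0,0,0.1,0,0,0,0,0,0.1,0,0,0], claw=0.056)

```text
clock: 10.6
eef_pos: [556.5, -21.7, 171.7]
eef_rot: [3.135, 0.002, 1.786]
wrist_force: [-0.2, -0.4, -0.5]
finger_gap: 56.0
finger_force: 0.0
```

Call:
jog_arm(plan=[0.009,0.024,0.012,0,0,-8,0.018,0.048,0.012,0,0,-16,0.0361,0.0971,0.012,0,0,-24,0.0361,0.0971,0.012,0,0,-32,0.0361,0.0971,0.012,0,0,-40,0.0361,0.0971,0.012,0,0,-48,0.0361,0.0971,0.012,0,0,-56,0.0361,0.0971,0.012,0,0,-64,0.0361,0.0971,0.012,0,0,-72,0.0361,0.0971,0.012,0,0,-80,0.0361,0.0971,0.012,0,0,-88,0.0361,0.0971,0.012,0,0,-90,0.0361,0.0971,0.012,0,0,-90,0.0361,0.0971,0.012,0,0,-90], claw=0.07)

```text
clock: 12.0
eef_pos: [590.8, 75.5, 178.8]
eef_rot: [-3.141, 0.001, 0.216]
wrist_force: [0.4, 0.1, -0.5]
finger_gap: 69.9
finger_force: 0.0
```

```bash
python3 - <<'E'
from h import *
im,d=camera("scene");c=cal("scene")
o=np.load("org.npz");t,Rm=o["t"],o["R"];P=cloud(c,d)
x0,y0=340,215
cv2.imwrite("pics/s3.png",cv2.resize(im[y0-35:y0+105,x0-70:x0+90],(800,700))[:600,:,::-1]) if 0 else cv2.imwrite("pics/s3.png",cv2.resize(im[205:315,270:430],None,fx=5,fy=5,interpolation=cv2.INTER_CUBIC)[...,::-1])
Q=P.reshape(-1,3);l=(Q[:,:2]-t)@Rm
m=(abs(l[:,0])<26)&(l[:,1]>-32)&(l[:,1]<40)&(Q[:,2]>68)&(Q[:,2]<115)
print("tin",m.sum(),np.percentile(l[m],[2,50,98],axis=0).round(1).tolist(),Q[m,2].max())
m=(l[:,0]>41)&(l[:,0]<74)&(l[:,1]>60)&(l[:,1]<125)&(Q[:,2]>128)&(Q[:,2]<132.5)
print("fin top",m.sum(),np.percentile(l[m],[5,50,95],axis=0).round(1).tolist())
print(manip.read_state()["eef_pos"],manip.read_state()["joints"])
E
```

```text
tin 658 [[-17.7, -30.2], [12.8, -12.4], [24.1, 11.5]] 104.80426070066699
fin top 62 [[44.9, 95.5], [59.5, 100.1], [73.2, 105.2]]
[590.89062491  75.51213751 179.00777772] [6.56221634e-02 4.23120546e-01 1.41664689e+00 7.32175646e-06
 1.30238171e+00 1.42039023e+00]
```

View pics/s3.png

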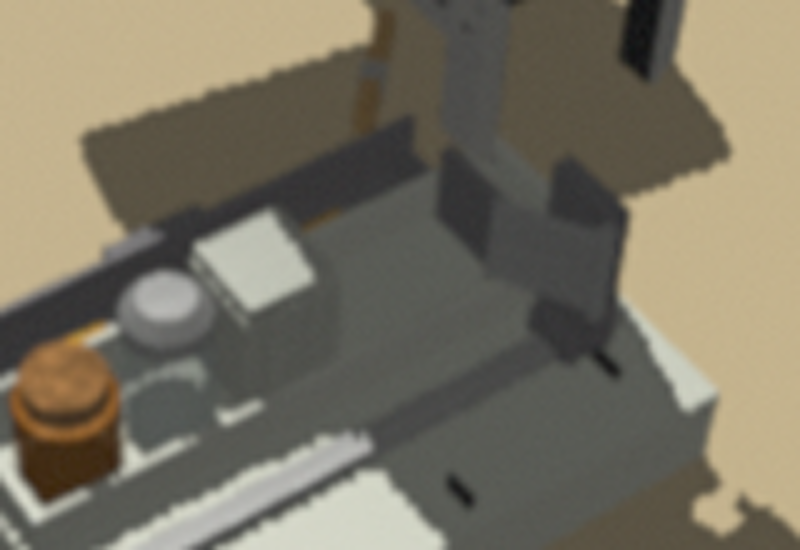

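Tin, shaker and jar stand in a row. Mark centre is at (460,491) in the crop, and the pointer nib runs from (598,352) to (620,377).

```bash
python3 - <<'E'
from h import *
c=cal("scene");o=np.load("org.npz");t,Rm=o["t"],o["R"]
f=lambda u,v,z:((onz(c,270+u/5-.4,205+v/5-.4,z)[:2]-t)@Rm).round(1)
for z in(42,46,50):print(z,"mark",f(460,491,z),f(450,478,z),f(473,505,z),"ptr",f(598,352,z),f(609,364,z),f(620,377,z))
E
```

```text
42 mark [97.  18.8] [90.  19.3] [105.1  18.9] ptr [ 72.8 106.9] [ 80.1 106.6] [ 87.7 105.9]
46 mark [99.3 16.7] [92.3 17.3] [107.2  16.8] ptr [ 75.1 104.4] [ 82.4 104.1] [ 90.  103.4]
50 mark [101.5  14.6] [94.5 15.2] [109.4  14.7] ptr [ 77.5 101.9] [ 84.7 101.5] [ 92.3 100.9]
```

Call:
jog_arm(plan=[0,0,-0.03,0,0,0,0,0,-0.06,0,0,0,0,0,-0.085,0,0,0,0,0,-0.091,0,0,0,0,0,-0.091,0,0,0,0,0,-0.091,0,0,0])

```text
clock: 12.65
eef_pos: [591.7, 75.6, 89.8]
eef_rot: [3.141, -0.002, 0.215]
wrist_force: [-0.8, -0.2, 0.4]
finger_gap: 70.2
finger_force: 0.0
```

Call:
jog_arm(plan=[0,0,0,0,0,0,0,0,0,0,0,0,0,0,0,0,0,0,0.001,-0.005,0,0,0,0,0.0022,-0.01,0,0,0,0,0.0035,-0.016,0,0,0,0,0.0048,-0.022,0,0,0,0,0.0061,-0.028,0,0,0,0,0.0074,-0.034,0,0,0,0,0.0087,-0.04,0,0,0,0,0.01,-0.046,0,0,0,0,0.0114,-0.052,0,0,0,0,0.0127,-0.058,0,0,0,0,0.014,-0.064,0,0,0,0,0.0153,-0.07,0,0,0,0,0.0166,-0.076,0,0,0,0,0.0175,-0.0801,0,0,0,0,0.0175,-0.0801,0,0,0,0,0.0175,-0.0801,0,0,0,0], claw=0.056)

```text
clock: 14.55
eef_pos: [608.5, -4.6, 88.4]
eef_rot: [3.142, 0.0, 0.215]
wrist_force: [-1.8, 3.4, 1.2]
finger_gap: 55.6
finger_force: 1.4
```

```bash
python3 - <<'E'
from h import *
im,d=camera("scene")
cv2.imwrite("pics/s4.png",cv2.resize(im[205:315,270:430],None,fx=5,fy=5,interpolation=cv2.INTER_CUBIC)[...,::-1])
E
```

```text
(no output)
```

View pics/s4.png

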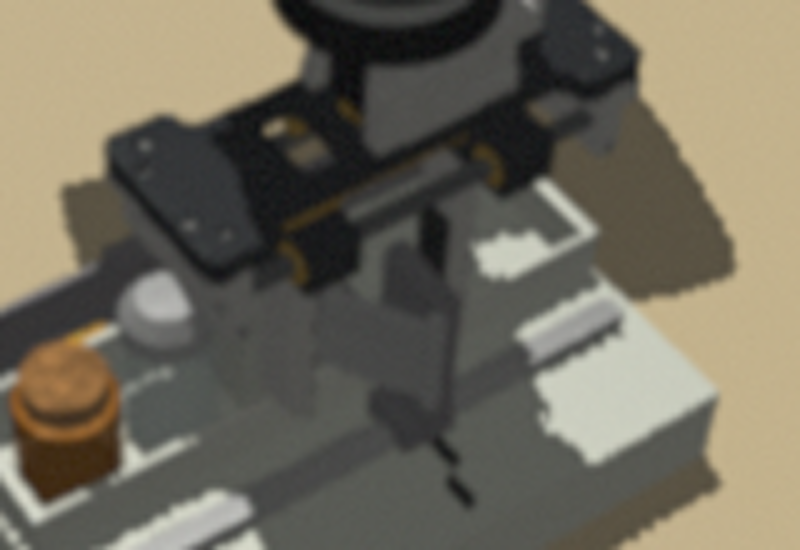

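The pointer now runs from (434,437) to (458,464), just short of the mark's line from (450,478) to (473,505).

```bash
python3 - <<'E'
from h import *
c=cal("scene");o=np.load("org.npz");t,Rm=o["t"],o["R"]
im,d=camera("scene");b=cv2.resize(im[205:315,270:430],None,fx=5,fy=5,interpolation=cv2.INTER_CUBIC).astype(int).sum(2)
f=lambda u,v,z:((onz(c,270+u/5-.4,205+v/5-.4,z)[:2]-t)@Rm).round(1)
def cen(u0,u1,v0,v1):
    v,u=np.mgrid[v0:v1,u0:u1];w=np.clip(150-b[v0:v1,u0:u1],0,None);print(w.max(),end=" ");return (u*w).sum()/w.sum(),(v*w).sum()/w.sum()
p=cen(443,468,444,470);m=cen(440,485,474,512)
for z in(43,46):print(z,p,f(*p,z),m,f(*m,z))
E
```

```text
74 70 43 (np.float64(448.38844323589393), np.float64(453.91094493541806)) [81.  25.3] (np.float64(460.3004476112177), np.float64(491.5501050516123)) [97.9 18.2]
46 (np.float64(448.38844323589393), np.float64(453.91094493541806)) [82.7 23.7] (np.float64(460.3004476112177), np.float64(491.5501050516123)) [99.5 16.6]
```

Call:
jog_arm(plan=[0.0007,-0.0032,0,0,0,0,0.0014,-0.0064,0,0,0,0,0.0014,-0.0064,0,0,0,0,0.0014,-0.0064,0,0,0,0,0.0014,-0.0064,0,0,0,0,0.0014,-0.0064,0,0,0,0])

```text
clock: 15.25
eef_pos: [609.8, -10.9, 88.4]
eef_rot: [-3.142, 0.0, 0.215]
wrist_force: [-3.7, 2.3, -0.0]
finger_gap: 55.8
finger_force: 1.5
```

```bash
python3 - <<'E'
from h import *
c=cal("scene");o=np.load("org.npz");t,Rm=o["t"],o["R"]
im,d=camera("scene")
cv2.imwrite("pics/s5.png",cv2.resize(im[260:315,330:400],None,fx=10,fy=10,interpolation=cv2.INTER_CUBIC)[...,::-1])
a,_=camera("top");cv2.imwrite("pics/t5.png",a[...,::-1])
E
```

```text
(no output)
```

View pics/s5.png

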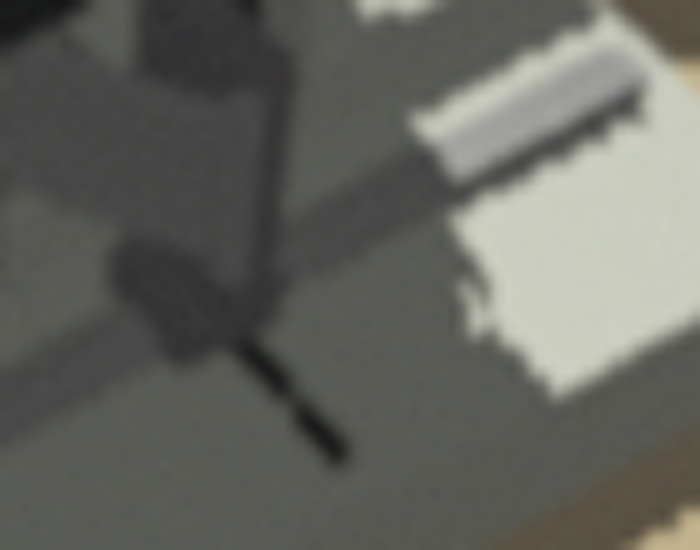

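Pointer (240–290, 345–400) and mark (300–345, 405–460) lie on one line in the crop, so they are aligned. Next I close in small steps, backing the tool off so the +y finger stays put.

Call:
jog_arm(plan=[-0.0008,0.0038,0,0,0,0,-0.0008,0.0038,0,0,0,0,-0.0008,0.0038,0,0,0,0,-0.0008,0.0038,0,0,0,0], claw=0.048)

```text
clock: 15.75
eef_pos: [609.0, -7.1, 88.4]
eef_rot: [-3.141, 0.0, 0.215]
wrist_force: [-3.2, 3.1, -0.9]
finger_gap: 47.8
finger_force: 1.9
```

Call:
jog_arm(plan=[-0.0008,0.0039,0,0,0,0,-0.0008,0.0039,0,0,0,0,-0.0008,0.0039,0,0,0,0,-0.0008,0.0039,0,0,0,0], claw=0.04)

```text
clock: 16.15
eef_pos: [608.3, -3.2, 88.4]
eef_rot: [-3.142, 0.0, 0.215]
wrist_force: [-2.4, 4.1, -1.6]
finger_gap: 39.8
finger_force: 1.9
```

```bash
cat > chk.py <<'E'
from h import *
c=cal("scene");o=np.load("org.npz");t,Rm=o["t"],o["R"]
im,d=camera("scene");b=cv2.resize(im[260:315,330:400],None,fx=10,fy=10,interpolation=cv2.INTER_CUBIC).astype(int).sum(2)
f=lambda u,v,z:((onz(c,330+u/10-.45,260+v/10-.45,z)[:2]-t)@Rm).round(1)
k,lab,st,ce=cv2.connectedComponentsWithStats((b[330:,200:400]<140).astype(np.uint8))
for i in range(1,k):
    if st[i,4]>80: print("blob",st[i].tolist(),(ce[i]+[200,330]).round(0),f(*(ce[i]+[200,330]),46))
v,u=np.nonzero(b[330:,200:400]<140);u+=200;v+=330
L=np.array([f(x,y,46) for x,y in zip(u,v)])
for a in range(76,110,4):
    m=(L[:,0]>=a)&(L[:,0]<a+4)
    if m.sum()>10: print(a,m.sum(),L[m,1].mean().round(1))
s=manip.read_state();e=s["eef_pos"];print(e.round(1),s["finger_gap"],s["finger_force"],"leg y",((e[:2]-t)@Rm)[1]+s["finger_gap"]/2-5)
E
python3 chk.py
```

```text
blob [36, 4, 52, 60, 1212] [262. 364.] [80.1 17.2]
blob [98, 78, 46, 51, 1033] [321. 433.] [99.4 16.6]
76 328 17.1
80 351 17.2
84 275 17.0
92 221 16.7
96 347 16.6
100 344 16.7
104 121 16.4
[608.3  -3.3  88.4] 39.94578245930629 1.9388443976640701 leg y 15.382683021002173
```

Alignment is within 1 mm. Continuing to close.

Call:
jog_arm(plan=[-0.0004,0.00195,0,0,0,0,-0.0004,0.00195,0,0,0,0,-0.0004,0.00195,0,0,0,0], claw=0.036)

```text
clock: 16.5
eef_pos: [607.9, -1.3, 88.4]
eef_rot: [-3.142, 0.0, 0.215]
wrist_force: [-1.9, 3.2, -2.2]
finger_gap: 36.3
finger_force: 1.9
```

Call:
jog_arm(plan=[-0.0004,0.00195,0,0,0,0,-0.0004,0.00195,0,0,0,0,-0.0004,0.00195,0,0,0,0], claw=0.032)

```text
clock: 16.8
eef_pos: [607.5, 0.7, 88.4]
eef_rot: [-3.142, 0.0, 0.215]
wrist_force: [-3.4, 3.0, -0.8]
finger_gap: 32.3
finger_force: 5.2
```

Call:
jog_arm(plan=[-0.0004,0.00195,0,0,0,0,-0.0004,0.00195,0,0,0,0,-0.0004,0.00195,0,0,0,0], claw=0.028)

```text
clock: 17.1
eef_pos: [607.0, 2.6, 88.4]
eef_rot: [-3.142, 0.0, 0.215]
wrist_force: [-3.7, 3.1, -2.2]
finger_gap: 28.0
finger_force: 5.5
```

```bash
python3 chk.py
```

```text
blob [35, 6, 54, 58, 1225] [262. 365.] [80.2 17.2]
blob [99, 78, 45, 52, 1050] [321. 434.] [99.5 16.6]
76 332 17.1
80 341 17.3
84 290 17.1
92 206 16.7
96 356 16.5
100 358 16.7
104 130 16.3
[607.    2.6  88.4] 28.107901409746237 5.5287848599255085 leg y 15.467447259613653
```

Call:
jog_arm(plan=[-0.0004,0.00195,0,0,0,0,-0.0004,0.00195,0,0,0,0,-0.0004,0.00195,0,0,0,0], claw=0.024)

```text
clock: 17.45
eef_pos: [606.6, 4.6, 88.4]
eef_rot: [-3.142, 0.0, 0.215]
wrist_force: [-4.4, 2.9, -1.9]
finger_gap: 24.0
finger_force: 5.6
```

Call:
jog_arm(plan=[-0.0004,0.00195,0,0,0,0,-0.0004,0.00195,0,0,0,0,-0.0004,0.00195,0,0,0,0], claw=0.02)

```text
clock: 17.75
eef_pos: [606.2, 6.6, 88.4]
eef_rot: [-3.141, 0.0, 0.215]
wrist_force: [-5.2, 3.5, -1.2]
finger_gap: 20.4
finger_force: 5.6
```

Call:
jog_arm(plan=[-0.0004,0.0017,0,0,0,0,-0.0004,0.0017,0,0,0,0,-0.0004,0.0017,0,0,0,0,-0.0004,0.0017,0,0,0,0,-0.0004,0.0017,0,0,0,0,-0.0004,0.0017,0,0,0,0], claw=0.012, force=25)

```text
clock: 18.35
eef_pos: [605.8, 8.3, 88.4]
eef_rot: [-3.141, 0.0, 0.214]
wrist_force: [-4.5, 2.5, -1.2]
finger_gap: 16.2
finger_force: 25.0
```

```bash
python3 chk.py; python3 - <<'E'
from h import *
im,d=camera("scene")
cv2.imwrite("pics/s6.png",cv2.resize(im[205:315,270:430],None,fx=5,fy=5,interpolation=cv2.INTER_CUBIC)[...,::-1])
E
```

```text
blob [36, 6, 52, 58, 1210] [262. 365.] [80.1 17.1]
blob [99, 77, 45, 52, 1049] [321. 433.] [99.4 16.6]
76 336 17.1
80 340 17.2
84 277 17.0
92 221 16.8
96 345 16.6
100 354 16.7
104 129 16.4
[605.8   8.3  88.4] 15.91016713586347 25.030597150325775 leg y 15.234839770191794
```

View pics/s6.png

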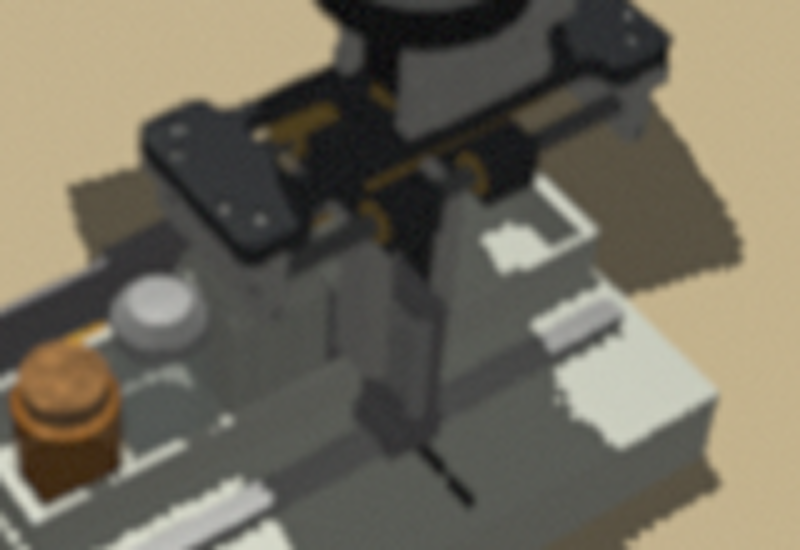

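The lever is shut between the fingers (gap about 16.5 mm, 25 N). Pointer (430,455) lines up with the mark (460,490), and the jar and shaker are upright, with the tin partly hidden behind the finger. Handing in.

```bash
python3 -c "
from cell import manip
print(manip.sign_off())"
```

```text
the job is handed in; nothing more can be done
None
```

I handed the job in with the shaker, tin and jar in the channel and the leg still gripped at the mark (within about 1 mm by camera) with the lever squeezed closed at 25 N; sign-off returned no verdict, and the tin was partly hidden behind a finger in the last picture.

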